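# Clear a scrap ceramic tile off a sprung ledge into the tub

### The arm

A 6-joint arm with a two-finger parallel gripper is mounted at the origin on the work surface. World frame = base frame: x ahead of the robot, y to its left, z up, the work surface at z = 0. Lengths are in m, angles in degrees, forces in N, time in s.
With the tool pointing down it reaches from about 0.375 to 0.9 m from the base axis. Payload 3.1 kg.
Tool frame: the origin (TCP) lies where the fingers leave the gripper's body, on its centre line; the fingertips stand 70 mm ahead of it and the grasp point (between the pads) lies 51 mm ahead of it; z points along the fingers, y is the line along which they close (so a half turn about z gives the same grasp; the last joint's range is limited). The gripper opens to 87 mm and grips with 3 to 60 N. Pads are 19 mm wide; open, the fingers measure 117 mm over their backs; the gripper's body (75 mm by 190 mm) begins 51 mm behind the grasp point.
Start: joints at [-79.727, 30.224, 82.088, -0, 67.689, -10.227], TCP at [0.219, -0.585, 0.292] pointing down, gripper open.
Joint ranges: [-176.69, 176.69], [-43.24, 126.21], [12.49, 139.97], [-82, 262], [0, 151.66], [-163.58, 163.58]. Speed limits (degrees/s): [159.86, 159.86, 180, 180, 180, 180].

### API

Orientations are given as a 3x3 rotation matrix whose columns are the frame's x, y, z axes.
In Python, from rig import readout, capture, calibration, bot, look_for gives the robot as it stands. The module is installed in compiled form; this text tells all that it offers.
- The arm moves only by the shell command python3 -m pendant 'ROWS'. ROWS is JSON, a list of rows, each a list of 7 numbers: the shift along the tool's x, y, z normalised to -1 to 1, where 1 is 200 mm, then the turn, a rotation vector about the tool's x, y, z normalised to -1 to 1, where 1 is 180 degrees, then the closure, from -1 (fully open) to 1 (shut). In form: [[dx, dy, dz, ax, ay, az, grip], ...]. A call has 1 to 8 rows; each row is the pose to reach, as a shift and turn from the pose commanded when the call began, along the tool's axes at that moment, turning the shorter way round; what a row does not reach only later rows make up. A row lasts 1/10 s, in which the tool goes at most 50 mm and 8.59 degrees, less where a joint would pass 70% of its speed; a pose out of reach is approached as far as the arm can. A call with a number of a shift or a turn outside -1 to 1 is refused whole. A call with a gripper value outside its range is refused whole. The fingers move at their own pace and stop on an object; the grip force is fixed at half the most. Time passes only in rows, so rows that repeat a pose let the fingers close. It gives the time, the measured TCP pose, the force, the opening and the grip force at its end, in the units of the state.
- readout.read_state(): the state, without advancing time (a new reading comes with each control period).
- capture(name): name is "side" or "top" or "wrist"; returns (picture, depth): 384x512x3 uint8, red, green, blue; 384x512 float32, m along the optical axis (not along the pixel's ray), 0 where there is no reading.
- calibration(name): a dict with "mtx" (3x3 intrinsics, pixels), "T" (4x4, takes a point from camera to world coordinates); the wrist camera has in their place "mount" (4x4, takes a point from camera to tool coordinates, whose origin is the TCP and whose axes are the flange's). Camera axes: x right, y down, z forward; pixel columns grow to the right and rows downward; lengths in m; the calibration is good to about 2 mm. A picture is of the moment at which its call begins: read the wrist's pose just before it. calibration takes no time and is no camera call.
- bot.hand_in(): hands the job in; it is judged then, once.
Trained networks look in the newest picture that a camera, given by its name, has taken for a name from the list of things; names that differ only in an ending like _2 or _b are one class to them, and where a whole thing is asked for, a point or a joint stands for the part that bears it (a point fixed in the world has none). Each returns a list of dicts, best first, with "conf" (0 to 1); they miss things now and then, are a little off and sometimes report something else, mostly with a low value. They report only what shows in the picture. A call takes as long as a camera call.
- look_for(thing, camera): "extent" ([left, top, right, bottom] in pixels, round what is visible of it).
The state is a dict: "time_s": time; "joint_positions": joint angles; "qvel": joint speeds; "tau": joint torques, N m; "position": TCP position; "tcp_rot": TCP orientation; "force": force on the tool from outside, world axes, zero at the start; "moment": the same for the moment, N m; "opening": opening from 0.0 (shut) to 1.0 (fully open); "grasp_force": force on a finger pad.
Only numpy, scipy, OpenCV 4.12 (cv2) and the standard library are available. Lean on these libraries where they do the work, as an engineer would, in place of code of your own. Each camera call takes 0.05 s, during which the arm holds its last target. There are 200 camera calls.

### The job

The ceramic tile on the sprung steel ledge is scrap: slide it along the ledge and off the open end so that it drops into the grey tub below. It starts against the back wall under a hood, where nothing can get behind it, so press down on its top and draw it forward well clear of the hood, then push it over the lip from behind. Do not lift it; keep the fingers' force on the tile and on the ledge gentle, under 18 N; and leave the tub, the bottle, the beaker and the sieve where they stand.

Things in the scene. Friction and masses are not known exactly. Their poses are not given: they have to be found in the camera images.
- ledge: Fixed stand of the ledge. Origin on the bench, under the tray; z up, y along the tray: +y to its back wall, -y to its open lip. It carries a folded steel tray: floor 94 mm wide inside, 120 mm above the bench when level; back wall's inner face at y = +75 mm, lip at y = -95 mm; side walls full length, 20 mm high, 3 mm thick. A hood 33 mm high covers the tray from the back wall to y = +43 mm.
- tray_hinge (a point): Middle of the tray's hinge line at the foot of the back wall. The rigid tray dips about it on a spring of 35 N m/rad: under a finger 60 mm out from the hinge about 9.5 N/mm, 130 mm out only 2 N/mm, and it sinks more as the tile's weight moves out. A finger held at one height soon loses the tile: watch the force and follow the tray down. Axes as the ledge's.
- tray_lip (a point): Middle of the lip (the tray's open end), at the floor's top surface while the tray is level (it does not follow the dip); axes as the ledge's.
- tile_center (a point): Centre (half-way up) of the loose glazed ceramic tile, a square slab 88 x 88 x 18 mm, about 0.4 kg; z is its upward normal. It lies flat in the tray, 3 mm clear of the side walls, back edge within 6 mm of the back wall, its rear third under the hood. Its friction on the steel is about 0.32; a finger on top grips better: 8 to 12 N of downward press draws it along, much less slips.
- tub: Open grey plastic tub for scrap, loose on the bench below the lip; 190 (x) x 220 (y) x 70 mm high, walls and floor 5 mm. Origin: centre of its underside; z up. Its near end reaches some 20 mm under the lip.
- bottle: Bystander: amber glass bottle with a black cap, 72 mm across, 170 mm tall; origin at the centre of its underside.
- beaker: Bystander: open glass beaker, 72 mm across, 100 mm tall; origin at the centre of its underside.
- sieve: Bystander: low round steel sieve, 100 mm across, 40 mm high; origin at the centre of its underside.

How it is judged (in metres and radians):
On the way:
1. the tile is drawn forward along the ledge, at least 40 mm, still lying on the tray (y of tile_center in the frame of ledge between -0.105 and -0.014 m and height (world z) of tile_center above 0.1 m and angle between tile_center's own z axis and vertical below 0.2 rad), for 0.1 s.
At the end, for the whole second after the job is handed in: The tile lies at rest inside the tub, flat or leaning: its centre within the tub's walls and less than 60 mm above the bench; the tub stands upright (x of tile_center in the frame of tub between -0.09 and 0.09 m and y of tile_center in the frame of tub between -0.105 and 0.105 m and z of tile_center in the frame of tub below 0.06 m and linear speed of tile below 0.02 m/s and angle between tub's own z axis and vertical below 0.05 rad); the robot touches nothing.
It fails at once if the fingers bear on the tile with more than 18 N (contact force between the fingers and tile above 18 N).
It fails at once if the robot bears on the ledge or its tray with more than 18 N (contact force between any of the fingers, the arm and ledge above 18 N).
It fails at once if the tile is lifted: its centre rises more than about 20 mm above where it starts (height (world z) of tile_center above 0.15 m).
It fails at once if the tub is shoved more than 40 mm (distance of tub from where it was at the start of the episode above 0.04 m).
It fails at once if the bottle, beaker or sieve is moved more than 20 mm (distance of any of bottle, beaker, sieve from where it was at the start of the episode above 0.02 m).
It also fails if it takes over 67 s, if anything falls off the work surface, if the arm or the gripper's body presses on something with over 40 N, if the wrist force passes 120 N, or if a joint passes its speed limit or range.

## Working session

There is one attempt and no reset: what is moved stays moved. The work goes in short steps, Python scripts to look and compute and a shell command to move; the robot and the scene stay as the last step left them, time stands still between calls to the robot, and variables do not carry over. Pictures are saved under pics/ and viewed, at most 10 in all, crops included, and the job is handed in when it is done.

```bash
mkdir -p pics; cat > h.py <<'E'
import numpy as np, cv2
from rig import readout, capture, calibration, bot, look_for
def cam(name):
    s=readout.read_state(); p,d=capture(name); c=calibration(name)
    K=np.array(c["mtx"])
    if "T" in c: T=np.array(c["T"])
    else:
        W=np.eye(4); W[:3,:3]=s["tcp_rot"]; W[:3,3]=s["position"]; T=W@np.array(c["mount"])
    v,u=np.mgrid[:384,:512]; 
    P=np.stack([(u-K[0,2])/K[0,0]*d,(v-K[1,2])/K[1,1]*d,d],-1)@T[:3,:3].T+T[:3,3]
    P[d==0]=np.nan
    return p,P
E
python3 - <<'E'
from h import *
o=[]
for n in("top","side"):
    p,P=cam(n); np.save(n+".npy",P); o.append(p)
    for t in("tile_center","ledge","tub","bottle","beaker","sieve"):
        for r in look_for(t,n)[:1]:
            l,a,b,c=r["extent"]; u,v=int((l+b)/2),int((a+c)/2)
            print(n,t,round(r["conf"],2),np.round(r["extent"]),P[v,u].round(3))
cv2.imwrite("pics/a.png",cv2.resize(np.vstack(o)[:,:,::-1],(400,600)) if 0 else o[0][:,:,::-1])
cv2.imwrite("pics/b.png",o[1][:,:,::-1])
s=readout.read_state(); print(s["position"],s["tcp_rot"],s["force"],s["time_s"])
E
```

```text
top tile_center 0.73 [198. 150. 222. 177.] [0.58  0.165 0.141]
top ledge 0.68 [187. 146. 243. 188.] [0.572 0.153 0.13 ]
top tub 0.72 [237. 140. 309. 203.] [ 0.583 -0.044  0.008]
top bottle 0.85 [133. 151. 157. 176.] [0.581 0.379 0.133]
top beaker 0.62 [370. 215. 392. 232.] [ 0.399 -0.417  0.019]
top sieve 0.84 [352. 143. 382. 176.] [ 0.629 -0.38   0.008]
side tile_center 0.62 [200. 207. 231. 222.] [0.591 0.161 0.137]
side ledge 0.71 [189. 190. 235. 269.] [0.585 0.23  0.145]
side tub 0.77 [196. 166. 267. 229.] [0.56  0.065 0.123]
side bottle 0.78 [181. 268. 212. 322.] [0.586 0.424 0.116]
side beaker 0.55 [284. 124. 304. 156.] [ 0.377 -0.363  0.082]
side sieve 0.92 [222. 136. 246. 158.] [ 0.628 -0.396  0.003]
[ 0.21891628 -0.58538202  0.29227491] [[ 9.36687088e-01  3.50167530e-01  1.78861348e-05]
 [ 3.50167530e-01 -9.36687087e-01 -4.18373449e-05]
 [ 2.10363175e-06  4.54516444e-05 -9.99999999e-01]] [-0.25918797  0.17940171 -1.08094714] 0.7
```

View pics/a.png

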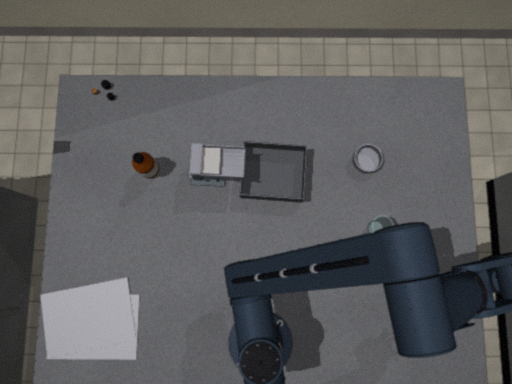

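View pics/b.png

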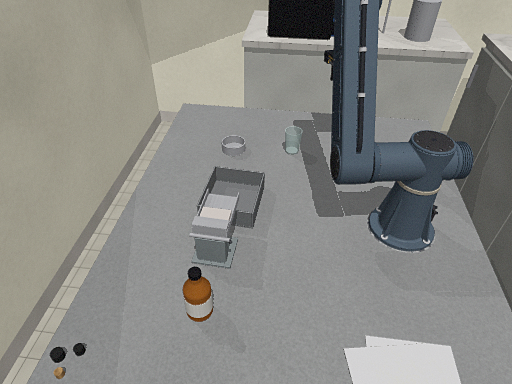

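The top view shows the ledge running along world y (columns 190–243, hood at the left), the tile under the hood at (212,161), and the tub to the right. I'll move over the ledge with the fingers shut and look from near.

```bash
python3 -m pendant '[[0.97,-0.86,-0.25,0,0,0,1],[0.97,-0.86,-0.25,0,0,0,1],[0.97,-0.86,-0.25,0,0,0,1],[0.97,-0.86,-0.25,0,0,0,1],[0.97,-0.86,-0.25,0,0,0,1],[0.97,-0.86,-0.25,0,0,0,1],[0.97,-0.86,-0.25,0,0,0,1]]'
python3 -m pendant '[[0.97,-0.86,-0.15,0,0,0,1],[0.97,-0.86,-0.15,0,0,0,1],[0.97,-0.86,-0.15,0,0,0,1],[0.97,-0.86,-0.15,0,0,0,1],[0.97,-0.86,-0.15,0,0,0,1],[0.97,-0.86,-0.15,0,0,0,1],[0.97,-0.86,-0.15,0,0,0,1]]'
python3 -m pendant '[[0.97,-0.86,-0.15,0,0,-0.386,1],[0.97,-0.86,-0.15,0,0,-0.386,1],[0.97,-0.86,-0.15,0,0,-0.386,1],[0.97,-0.86,-0.15,0,0,-0.386,1],[0.97,-0.86,-0.15,0,0,-0.386,1],[0.97,-0.86,-0.15,0,0,-0.386,1],[0.97,-0.86,-0.15,0,0,-0.386,1],[0.97,-0.86,-0.15,0,0,-0.386,1]]'
python3 -m pendant '[[0,0,0,0,0,-0.02,1],[0,0,0,0,0,-0.02,1],[0,0,0,0,0,-0.02,1]]'
python3 - <<'E'
from h import *
p,P=cam("wrist"); np.save("w.npy",P); cv2.imwrite("pics/c.png",p[:,:,::-1])
s=readout.read_state(); print(s["position"],s["tcp_rot"],s["force"],s["time_s"])
E
```

```text
time_s: 1.4
position: [0.3412, -0.3548, 0.3431]
tcp_rot: [[0.935, 0.354, 0.001], [0.354, -0.935, -0.001], [0.0, 0.001, -1.0]]
force: [-0.2, -0.2, -0.5]
opening: 0.453
grasp_force: 0.0
time_s: 2.1
position: [0.4628, -0.1275, 0.3722]
tcp_rot: [[0.936, 0.352, 0.0], [0.352, -0.936, -0.001], [-0.0, 0.001, -1.0]]
force: [0.3, 0.9, 0.2]
opening: 0.005
grasp_force: 0.0
time_s: 2.9
position: [0.5844, 0.0992, 0.4012]
tcp_rot: [[0.009, 1.0, -0.001], [1.0, -0.009, -0.002], [-0.002, -0.001, -1.0]]
force: [-0.1, -0.8, 0.1]
opening: 0.005
grasp_force: 0.0
time_s: 3.2
position: [0.5839, 0.0994, 0.4017]
tcp_rot: [[-0.046, 0.999, -0.001], [0.999, 0.046, -0.001], [-0.001, -0.001, -1.0]]
force: [-0.6, 0.7, 0.3]
opening: 0.004
grasp_force: 0.0
[0.58378469 0.09987413 0.40183423] [[-4.62219793e-02  9.98931062e-01 -5.12041762e-04]
 [ 9.98931095e-01  4.62217418e-02 -4.66212056e-04]
 [-4.42046243e-04 -5.33043682e-04 -9.99999760e-01]] [ 0.00341034 -0.13099833  1.23780319] 3.25
```

View pics/c.png

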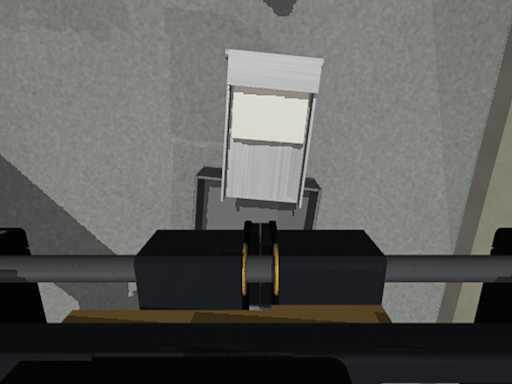

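The wrist view shows the tile's exposed part at columns 232–308 and rows 91–142. The hood's front edge is near row 88 and the lip near row 205, with the tub beyond it.

```bash
python3 - <<'E'
from h import *
P=np.load("w.npy"); p=cv2.imread("pics/c.png")
for nm,c in dict(hoodBL=(228,53),hoodBR=(320,62),hoodFL=(231,82),hoodFR=(312,90),tileC=(270,118),tFL=(234,136),tFR=(301,142),floorB=(268,155),floorM=(265,180),floorF=(262,200)).items():
    print(nm,P[c[1],c[0]].round(4))
# tile mask: bright, z .13-.145
z=P[...,2]; g=p.min(2)
m=(z>.131)&(z<.146)&(g>190); m=cv2.morphologyEx(m.astype(np.uint8),cv2.MORPH_OPEN,np.ones((5,5)))
q=P[m>0]; print(len(q),np.median(q[:,2]))
r=cv2.minAreaRect(q[:,:2].astype(np.float32)); print("tile",r,cv2.boxPoints(r).round(4).tolist())
h=(z>.148)&(z<.165)&(P[...,1]>.12)&(abs(P[...,0]-.58)<.1); q=P[h]; print(len(q),np.median(q[:,2]))
r=cv2.minAreaRect(q[:,:2].astype(np.float32)); print("hood",r,cv2.boxPoints(r).round(4).tolist())
# tray outline
t=(z>.112)&(z<.165)&(P[...,1]>-.02)&(abs(P[...,0]-.58)<.1);t=cv2.morphologyEx(t.astype(np.uint8),cv2.MORPH_OPEN,np.ones((3,3)))
n,l,st,ce=cv2.connectedComponentsWithStats(t); i=1+st[1:,4].argmax(); q=P[l==i]
r=cv2.minAreaRect(q[:,:2].astype(np.float32)); print("tray",r,cv2.boxPoints(r).round(4).tolist())
E
```

```text
hoodBL [0.544  0.2278 0.1523]
hoodBR [0.642  0.2235 0.1519]
hoodFL [0.5477 0.1991 0.1518]
hoodFR [0.6361 0.195  0.152 ]
tileC [0.5926 0.1626 0.1359]
tFL [0.5509 0.1399 0.1365]
tFR [0.6312 0.1365 0.136 ]
floorB [0.5932 0.1162 0.1187]
floorM [0.591  0.0837 0.1199]
floorF [0.591  0.0188 0.0031]
3160 0.13649638009664614
tile ((0.5911434888839722, 0.16245393455028534), (0.05076911672949791, 0.08554422110319138), 87.96829223632812) [[0.5475000143051147, 0.13860000669956207], [0.6330000162124634, 0.1356000006198883], [0.6348000168800354, 0.18629999458789825], [0.5493000149726868, 0.18930000066757202]]
3242 0.15145566388695664
hood ((0.5930403470993042, 0.21148309111595154), (0.03524027392268181, 0.10020863264799118), 87.40101623535156) [[0.5422000288963318, 0.19619999825954437], [0.642300009727478, 0.1915999948978424], [0.6438999772071838, 0.22679999470710754], [0.5437999963760376, 0.2313999980688095]]
tray ((0.590386688709259, 0.1461959183216095), (0.18099689483642578, 0.11582209169864655), 87.43133544921875) [[0.5285000205039978, 0.058400001376867294], [0.6442000269889832, 0.053199999034404755], [0.6523000001907349, 0.23399999737739563], [0.5365999937057495, 0.23919999599456787]]
```

```bash
python3 -m pendant '[[0.314,0.05,0,0,0,0.029,1],[0.314,0.05,0.3,0,0,0.029,1],[0.314,0.05,0.6,0,0,0.029,1],[0.314,0.05,0.8,0,0,0.029,1],[0.314,0.05,0.884,0,0,0.029,1],[0.314,0.05,0.884,0,0,0.029,1],[0.314,0.05,0.884,0,0,0.029,1]]'
cat > r.py <<'E'
from h import *
import sys
F=[]
for i in range(int(sys.argv[1]) if len(sys.argv)>1 else 4):
    capture("wrist"); s=readout.read_state(); F.append(s["force"])
print("F",np.round(np.mean(F,0),2),np.round(np.std(F,0),2),"pos",np.round(s["position"],4),s["time_s"], np.round(s["tcp_rot"][0],4))
E
python3 r.py 6
```

```text
time_s: 3.95
position: [0.5909, 0.1645, 0.2257]
tcp_rot: [[0.042, 0.999, 0.0], [0.999, -0.042, -0.0], [-0.0, 0.0, -1.0]]
force: [1.4, -0.7, 0.2]
opening: 0.003
grasp_force: 0.0
F [ 0.22 -0.06  0.28] [0.26 0.35 0.58] pos [0.591  0.165  0.2274] 4.25 [0.0414 0.9991 0.0036]
```

```bash
python3 -m pendant '[[0,0,0.03,0,0,0,1],[0,0,0.06,0,0,0,1],[0,0,0.08,0,0,0,1],[0,0,0.08,0,0,0,1],[0,0,0.08,0,0,0,1]]'; python3 r.py 4
```

```text
time_s: 4.75
position: [0.5901, 0.165, 0.209]
tcp_rot: [[0.041, 0.999, -0.001], [0.999, -0.041, -0.0], [-0.0, -0.001, -1.0]]
force: [0.1, -0.6, 0.2]
opening: 0.006
grasp_force: 0.0
F [ 0.06 -0.06  0.27] [0.34 0.51 0.41] pos [0.5903 0.165  0.2096] 4.95 [4.130e-02 9.991e-01 3.000e-04]
```

```bash
for i in 1; do python3 -m pendant '[[0,0,0.002,0,0,0,1],[0,0,0.004,0,0,0,1],[0,0,0.005,0,0,0,1],[0,0,0.005,0,0,0,1]]'; done; python3 r.py 4
```

```text
time_s: 5.35
position: [0.5902, 0.165, 0.2084]
tcp_rot: [[0.041, 0.999, -0.0], [0.999, -0.041, -0.0], [-0.0, -0.0, -1.0]]
force: [0.3, 0.5, 0.1]
opening: 0.001
grasp_force: 0.0
F [-0.06 -0.11 -0.24] [0.06 0.54 0.33] pos [0.5902 0.165  0.2085] 5.55 [ 0.0413  0.9991 -0.    ]
```

```bash
python3 -m pendant '[[0,0,0.002,0,0,0,1],[0,0,0.005,0,0,0,1],[0,0,0.005,0,0,0,1]]'; python3 r.py 4
```

```text
time_s: 5.85
position: [0.5902, 0.1649, 0.2078]
tcp_rot: [[0.041, 0.999, 0.0], [0.999, -0.041, -0.0], [-0.0, 0.0, -1.0]]
force: [-0.9, 0.4, 2.9]
opening: 0.007
grasp_force: 1.5
F [-0.66 -0.39  3.46] [0.62 0.69 0.56] pos [0.5902 0.1649 0.2078] 6.05 [4.120e-02 9.992e-01 3.000e-04]
```

```bash
python3 -m pendant '[[0,0,0.0015,0,0,0,1],[0,0,0.003,0,0,0,1],[0,0,0.003,0,0,0,1]]'; python3 r.py 4
```

```text
time_s: 6.35
position: [0.5903, 0.1649, 0.2075]
tcp_rot: [[0.041, 0.999, 0.0], [0.999, -0.041, -0.0], [-0.0, 0.0, -1.0]]
force: [-1.6, -0.9, 6.3]
opening: 0.005
grasp_force: 3.2
F [-1.73 -1.15  6.3 ] [0.28 0.19 0.37] pos [0.5902 0.1649 0.2075] 6.55 [4.120e-02 9.992e-01 4.000e-04]
```

```bash
python3 -m pendant '[[0,0,0.002,0,0,0,1],[0,0,0.004,0,0,0,1],[0,0,0.004,0,0,0,1]]'; python3 r.py 3
```

```text
time_s: 6.85
position: [0.5903, 0.1648, 0.2072]
tcp_rot: [[0.041, 0.999, 0.001], [0.999, -0.041, -0.0], [-0.0, 0.001, -1.0]]
force: [-3.3, -1.8, 9.1]
opening: 0.006
grasp_force: 4.5
F [-2.52 -1.59  9.38] [0.31 0.75 0.34] pos [0.5902 0.1648 0.2072] 7.0 [4.110e-02 9.992e-01 6.000e-04]
```

```bash
python3 -m pendant '[[-0.01,0,0.0006,0,0,0,1],[-0.02,0,0.0012,0,0,0,1],[-0.03,0,0.0017,0,0,0,1],[-0.04,0,0.0022,0,0,0,1],[-0.05,0,0.0028,0,0,0,1],[-0.05,0,0.0028,0,0,0,1]]'; python3 r.py 3
```

```text
time_s: 7.6
position: [0.5911, 0.1561, 0.2069]
tcp_rot: [[0.042, 0.999, 0.004], [0.999, -0.042, 0.003], [0.003, 0.004, -1.0]]
force: [0.1, 2.1, 7.1]
opening: 0.004
grasp_force: 3.7
F [0.11 2.04 7.48] [0.44 0.52 0.41] pos [0.5911 0.1561 0.2069] 7.75 [0.0419 0.9991 0.0044]
```

```bash
cat > t.py <<'E'
from h import *
p,P=cam("wrist"); z=P[...,2]
cv2.imwrite("pics/last.png",p[:,:,::-1])
m=((z>.118)&(z<.146)&(p.min(2)>170)&(abs(P[...,0]-.59)<.05)&(P[...,1]<.26)).astype(np.uint8)
m=cv2.morphologyEx(m,cv2.MORPH_OPEN,np.ones((5,5)))
q=P[m>0]
# each column's front height profile along ledge y
yl=(q[:,0]-.5905)*.044+(q[:,1]-.151)
for a in np.arange(-.14,.06,.008):
    k=(yl>a)&(yl<=a+.008)
    if k.sum()>5: print(round(a*1e3),k.sum(),np.median(q[k,2]).round(4),q[k,0].min().round(3),q[k,0].max().round(3))
E
python3 t.py; python3 -m pendant '[[0,0,0.002,0,0,0,1],[0,0,0.003,0,0,0,1],[0,0,0.003,0,0,0,1]]'; python3 r.py 3
```

```text
4 35 0.1345 0.553 0.636
12 1539 0.1354 0.55 0.635
20 1890 0.1355 0.55 0.636
28 1890 0.1356 0.55 0.636
36 64 0.1357 0.551 0.636
time_s: 8.1
position: [0.5911, 0.1561, 0.2067]
tcp_rot: [[0.042, 0.999, 0.004], [0.999, -0.042, 0.002], [0.003, 0.004, -1.0]]
force: [-1.3, 1.2, 9.2]
opening: 0.004
grasp_force: 4.7
F [-0.74  2.3   9.33] [0.56 0.4  0.36] pos [0.5911 0.1561 0.2067] 8.25 [0.0418 0.9991 0.0044]
```

View pics/last.png

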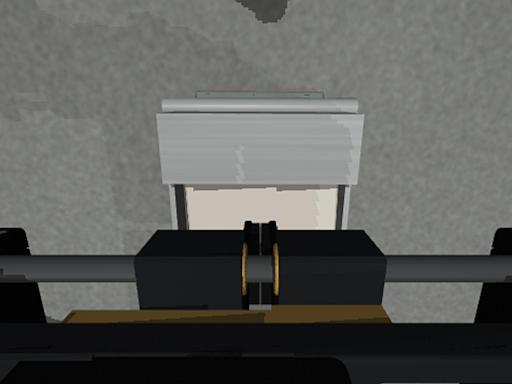

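The view shows the tile beneath the fingers with the hood behind it (row 184); the front edge is hidden. I'll keep drawing and watch the force.

```bash
python3 -m pendant '[[-0.01,0,0.002,0,0,0,1],[-0.02,0,0.003,0,0,0,1],[-0.03,0,0.004,0,0,0,1],[-0.04,0,0.005,0,0,0,1],[-0.05,0,0.0057,0,0,0,1],[-0.06,0,0.0064,0,0,0,1],[-0.06,0,0.0064,0,0,0,1]]'; python3 r.py 3
python3 - <<'E'
from h import *
p,P=cam("top"); cv2.imwrite("pics/d.png",cv2.resize(p[130:210,170:330,::-1],(800,400),interpolation=cv2.INTER_NEAREST))
E
```

```text
time_s: 8.95
position: [0.5913, 0.1443, 0.2058]
tcp_rot: [[0.042, 0.999, 0.007], [0.999, -0.042, 0.003], [0.003, 0.006, -1.0]]
force: [0.0, 3.0, 9.8]
opening: 0.004
grasp_force: 5.1
F [-0.26  2.79 10.55] [0.23 0.3  0.76] pos [0.5914 0.1444 0.2059] 9.1 [0.042  0.9991 0.0067]
```

View pics/d.png

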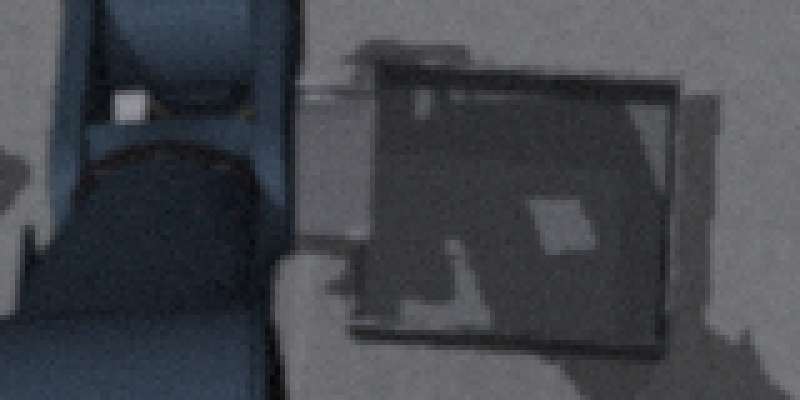

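The arm hides the tile in the top view. I'll continue until the back edge shows behind the fingers.

```bash
python3 -m pendant '[[-0.012,0,0.0008,0,0,0,1],[-0.025,0,0.0018,0,0,0,1],[-0.037,0,0.0028,0,0,0,1],[-0.05,0,0.0038,0,0,0,1],[-0.062,0,0.0048,0,0,0,1],[-0.075,0,0.0058,0,0,0,1],[-0.075,0,0.0058,0,0,0,1]]'; python3 r.py 3;python3 t.py
```

```text
time_s: 9.85
position: [0.5908, 0.1292, 0.2048]
tcp_rot: [[0.042, 0.999, 0.007], [0.999, -0.042, 0.003], [0.003, 0.007, -1.0]]
force: [0.8, 3.2, 10.5]
opening: 0.003
grasp_force: 5.3
F [ 0.47  3.02 10.68] [0.18 0.38 0.35] pos [0.5909 0.1292 0.2048] 10.0 [0.042  0.9991 0.0069]
-20 501 0.1332 0.551 0.635
-12 1715 0.1334 0.55 0.635
-4 1880 0.1337 0.551 0.635
4 1983 0.134 0.55 0.636
12 2066 0.1342 0.551 0.636
20 2190 0.1345 0.551 0.636
28 1983 0.1348 0.551 0.636
```

```bash
python3 -m pendant '[[-0.012,0,0.0012,0,0,0,1],[-0.025,0,0.0024,0,0,0,1],[-0.037,0,0.0036,0,0,0,1],[-0.05,0,0.0048,0,0,0,1],[-0.062,0,0.006,0,0,0,1],[-0.075,0,0.007,0,0,0,1],[-0.075,0,0.007,0,0,0,1]]'; python3 r.py 3;python3 t.py
```

```text
time_s: 10.75
position: [0.5903, 0.1141, 0.2034]
tcp_rot: [[0.042, 0.999, 0.007], [0.999, -0.042, 0.003], [0.003, 0.007, -1.0]]
force: [-0.6, 2.5, 10.8]
opening: 0.008
grasp_force: 5.5
F [ 0.76  2.87 11.25] [0.02 0.24 0.31] pos [0.5903 0.1142 0.2034] 10.9 [0.042  0.9991 0.0071]
-36 345 0.1318 0.549 0.634
-28 1648 0.1321 0.549 0.635
-20 1914 0.1325 0.549 0.635
-12 1970 0.1328 0.55 0.635
-4 2086 0.1331 0.55 0.635
4 2165 0.1335 0.55 0.635
12 2212 0.1337 0.55 0.636
20 361 0.1337 0.551 0.636
```

The tile is following (back edge now at about ledge y = +21 mm), so I'll draw it another 27 mm.

```bash
python3 -m pendant '[[-0.012,0,0.0008,0,0,0,1],[-0.025,0,0.0018,0,0,0,1],[-0.037,0,0.003,0,0,0,1],[-0.05,0,0.0042,0,0,0,1],[-0.062,0,0.0054,0,0,0,1],[-0.075,0,0.0066,0,0,0,1],[-0.075,0,0.0066,0,0,0,1]]'; python3 r.py 3
```

```text
time_s: 11.65
position: [0.5896, 0.0991, 0.202]
tcp_rot: [[0.042, 0.999, 0.007], [0.999, -0.042, 0.002], [0.003, 0.007, -1.0]]
force: [-0.3, 3.2, 11.2]
opening: 0.004
grasp_force: 5.5
F [ 0.06  2.97 10.66] [0.41 0.56 0.63] pos [0.5896 0.0991 0.202 ] 11.8 [0.0421 0.9991 0.0068]
```

```bash
python3 -m pendant '[[-0.012,0,0.0012,0,0,0,1],[-0.025,0,0.0025,0,0,0,1],[-0.037,0,0.0038,0,0,0,1],[-0.05,0,0.005,0,0,0,1],[-0.06,0,0.006,0,0,0,1],[-0.06,0,0.006,0,0,0,1]]'; python3 r.py 3;python3 t.py
```

```text
time_s: 12.4
position: [0.5891, 0.087, 0.2007]
tcp_rot: [[0.042, 0.999, 0.007], [0.999, -0.042, 0.002], [0.003, 0.007, -1.0]]
force: [0.0, 2.4, 11.3]
opening: 0.006
grasp_force: 5.4
F [ 0.02  2.97 11.3 ] [0.35 0.42 0.18] pos [0.5891 0.087  0.2008] 12.55 [0.042  0.9991 0.0067]
-60 918 0.1293 0.548 0.633
-52 1852 0.1297 0.548 0.634
-44 1932 0.1301 0.548 0.634
-36 2003 0.1306 0.548 0.634
-28 2123 0.131 0.548 0.634
-20 2264 0.1314 0.549 0.634
-12 1662 0.1317 0.549 0.634
28 30 0.1359 0.541 0.544
```

```bash
python3 -m pendant '[[0,0,-0.03,0,0,0,1],[0,0,-0.1,0,0,0,1],[0,0,-0.2,0,0,0,1],[0.2,-0.005,-0.2,0,0,0,1],[0.4,-0.005,-0.2,0,0,0,1],[0.4,-0.005,-0.2,0,0,0,1],[0.4,-0.005,-0.2,0,0,0,1]]'; python3 r.py 3;python3 t.py
```

```text
time_s: 13.3
position: [0.5888, 0.1668, 0.2384]
tcp_rot: [[0.039, 0.999, -0.001], [0.999, -0.039, -0.001], [-0.001, -0.001, -1.0]]
force: [-0.0, -0.6, -0.0]
opening: 0.001
grasp_force: 0.0
F [-0.17  0.19 -0.15] [0.17 0.53 0.5 ] pos [0.5891 0.1651 0.2384] 13.45 [ 4.220e-02  9.991e-01 -7.000e-04]
```

View pics/last.png

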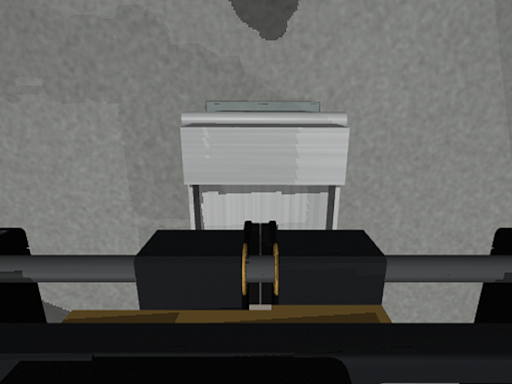

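The view shows the bare tray floor ahead of the hood (row 185), with the fingers over it and the tile hidden in front of them. I'll lower them behind the tile.

```bash
python3 -m pendant '[[0.015,0.008,0.05,0,0,0,1],[0.015,0.008,0.1,0,0,0,1],[0.015,0.008,0.14,0,0,0,1],[0.015,0.008,0.16,0,0,0,1],[0.015,0.008,0.18,0,0,0,1],[0.015,0.008,0.18,0,0,0,1]]'; python3 r.py 2;  python3 -m pendant '[[0,0,0.02,0,0,0,1],[0,0,0.04,0,0,0,1],[0,0,0.04,0,0,0,1]]'; python3 r.py 3
```

```text
time_s: 14.1
position: [0.5907, 0.1689, 0.2018]
tcp_rot: [[0.041, 0.999, -0.001], [0.999, -0.041, -0.0], [-0.0, -0.001, -1.0]]
force: [1.1, -0.9, 1.0]
opening: 0.004
grasp_force: 0.0
F [-0.02  0.58  0.21] [0.21 0.11 0.02] pos [0.5911 0.169  0.2026] 14.2 [4.120e-02 9.991e-01 2.000e-04]
time_s: 14.5
position: [0.5905, 0.1689, 0.194]
tcp_rot: [[0.041, 0.999, -0.001], [0.999, -0.041, -0.0], [-0.0, -0.001, -1.0]]
force: [-1.0, 1.4, -0.2]
opening: 0.004
grasp_force: 0.0
F [ 0.06 -0.03  0.55] [0.53 0.15 0.16] pos [0.591  0.1689 0.1945] 14.65 [0.0412 0.9991 0.    ]
```

```bash
python3 -m pendant '[[-0.02,0,0,0,0,0,1],[-0.04,0,0,0,0,0,1],[-0.06,0,0,0,0,0,1],[-0.075,0,0,0,0,0,1],[-0.09,0,0.001,0,0,0,1],[-0.105,0,0.002,0,0,0,1],[-0.12,0,0.003,0,0,0,1],[-0.135,0,0.003,0,0,0,1]]'; python3 r.py 2
```

```text
time_s: 15.45
position: [0.5899, 0.1418, 0.1941]
tcp_rot: [[0.041, 0.999, 0.0], [0.999, -0.041, 0.0], [0.0, 0.0, -1.0]]
force: [-0.3, 1.3, 1.1]
opening: 0.004
grasp_force: 0.8
F [-0.49  0.52  0.59] [0.18 1.09 0.38] pos [0.5898 0.1414 0.1939] 15.55 [ 4.140e-02  9.991e-01 -1.000e-04]
```

```bash
python3 -m pendant '[[-0.015,0,0.001,0,0,0,1],[-0.03,0,0.001,0,0,0,1],[-0.045,0,0.002,0,0,0,1],[-0.06,0,0.002,0,0,0,1],[-0.075,0,0.003,0,0,0,1],[-0.09,0,0.003,0,0,0,1],[-0.105,0,0.004,0,0,0,1],[-0.105,0,0.004,0,0,0,1]]'; python3 r.py 2
```

```text
time_s: 16.35
position: [0.5889, 0.1203, 0.1931]
tcp_rot: [[0.042, 0.999, -0.0], [0.999, -0.042, -0.001], [-0.001, -0.0, -1.0]]
force: [-0.1, 0.1, -0.0]
opening: 0.006
grasp_force: 0.0
F [-0.11 -0.23 -0.33] [0.25 0.27 0.49] pos [0.5889 0.1206 0.1931] 16.45 [ 4.130e-02  9.991e-01 -3.000e-04]
```

```bash
python3 -m pendant '[[-0.015,0,0.001,0,0,0,1],[-0.03,0,0.001,0,0,0,1],[-0.045,0,0.002,0,0,0,1],[-0.06,0,0.002,0,0,0,1],[-0.06,0,0.002,0,0,0,1]]'; python3 r.py 2
python3 - <<'E'
from h import *
for n in("side","top"):
    p,P=cam(n)
    for r in look_for("tile_center",n)[:2]:
        l,a,b,c=r["extent"]; print(n,r["conf"],np.round(r["extent"]),P[int((a+c)/2),int((l+b)/2)].round(3))
    if n=="side": cv2.imwrite("pics/e.png",cv2.resize(p[150:280,160:300,::-1],(640,594)))
E
```

```text
time_s: 16.95
position: [0.5885, 0.1083, 0.1927]
tcp_rot: [[0.041, 0.999, -0.0], [0.999, -0.041, -0.001], [-0.001, -0.0, -1.0]]
force: [0.5, 0.6, 0.2]
opening: 0.002
grasp_force: 0.0
F [ 0.16  0.18 -0.08] [0.2  0.54 0.87] pos [0.5885 0.1086 0.1927] 17.05 [ 4.140e-02  9.991e-01 -1.000e-04]
top 0.67 [244. 155. 264. 181.] [0.578 0.022 0.078]
```

View pics/e.png

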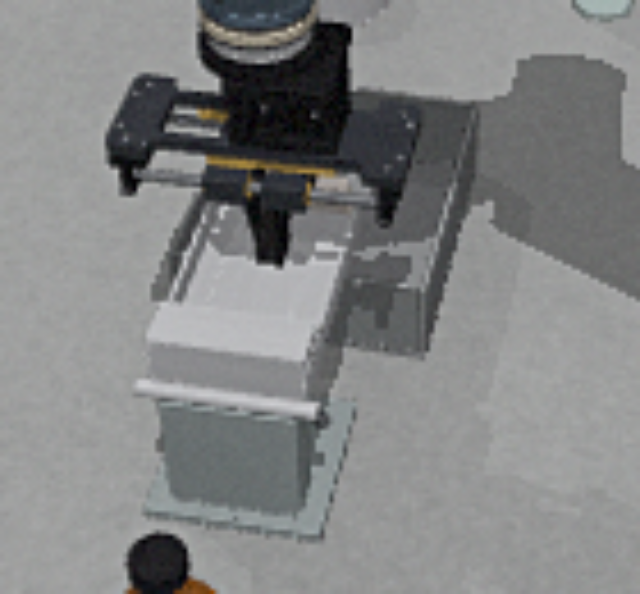

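The side view shows the tray empty ahead of the fingers, and the top detector puts the tile around y = 0.02, leaning at the lip or in the tub. I'll retreat upward and look.

```bash
python3 -m pendant '[[0,0,-0.15,0,0,0,1],[0,0,-0.4,0,0,0,1],[-0.1,0,-0.65,0,0,0,1],[-0.3,0,-0.85,0,0,0,1],[-0.5,0,-1,0,0,0,1],[-0.8,0,-1,0,0,0,1],[-0.8,0,-1,0,0,0,1],[-0.8,0,-1,0,0,0,1]]' | head -3
python3 - <<'E'
from h import *
p,P=cam("wrist"); cv2.imwrite("pics/f.png",p[:,:,::-1]); np.save("w.npy",P)
print([(r["conf"],np.round(r["extent"])) for r in look_for("tile_center","wrist")[:2]])
E
```

```text
time_s: 18.05
position: [0.5819, -0.0537, 0.3934]
tcp_rot: [[0.045, 0.999, 0.001], [0.999, -0.045, -0.001], [-0.001, 0.001, -1.0]]
[(0.66, array([235., 106., 293., 165.]))]
```

View pics/f.png

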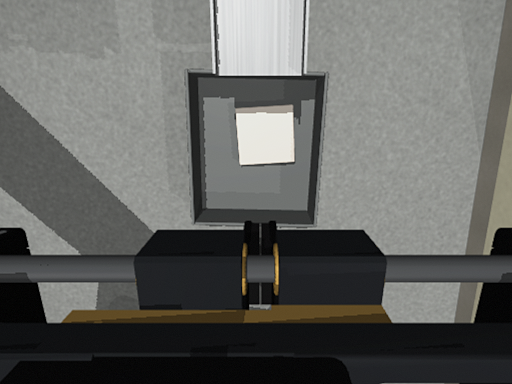

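The tile lies in the tub at (265,137), clear of the walls. I'll check its height, then hand in.

```bash
python3 - <<'E'
from h import *
P=np.load("w.npy")
z=[P[v,u].round(3) for u,v in((243,115),(288,115),(265,137),(245,158),(288,158))]; print(z)
if max(q[2] for q in z)<.055 :
    print(bot.hand_in())
E
```

```text
[array([0.56 , 0.01 , 0.022]), array([0.628, 0.007, 0.022]), array([ 0.592, -0.024,  0.022]), array([ 0.559, -0.056,  0.021]), array([ 0.627, -0.059,  0.021])]
the job is handed in; nothing more can be done
None
```

The tile was drawn forward, pushed off the ledge, and now lies flat in the tub, with its top 22 mm above the bench. The job was handed in about 18 s into the 67 s limit, and the highest wrist force I read was about 11 N; no verdict was returned, and I did not re-measure the tub or the three bystanders.

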